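# Clamp a chair rail in the sanding jig with a draw latch

## Task

Clamp the chair rail in the sanding jig so that it can be sanded: swing the draw latch's wire loop down over the hook on the sliding jaw, then push the red lever over and all the way down until it is fully home past its toggle point and the jaw grips the rail. Leave the sander, the sanding block and the brush where they are.

Things in the scene. Friction and masses are not known exactly. Their poses are not given: they have to be found in the camera images.
- jig: Plywood board 320 x 240 x 18 mm fixed on the bench, carrying latch, fence and jaw. Origin: centre of its underside; z up; x points from the lever to the jaw (lever, loop and jaw move in the x-z plane); y runs along the rail. Along x: lever pivot at -30 mm, fence -12 to 0, rail about 2 to 44, jaw 46 to 104. Heights above the board's top: fence and rail 26 mm, jaw deck 39 mm.
- pivot (a point): Centre of the lever's hinge axis (parallel to the jig's y), 63 mm above the bench. The loop's hinge on the lever lies 32 mm from it: at lever angle q it is at (-32 cos(q - 0.22), 32 sin(q - 0.22)) mm from the pivot in the jig's (x, z).
- lever (a joint): Latch lever angle q, rad. 0 = shut against its stop, lying level along the jig's -x, away from the jaw; it grows as the lever swings up (1.57 upright) and over towards the jaw (stop at 2.0); starts at 1.5 to 1.85. The handle points along (-cos q, sin q) in the jig's (x, z). Stays where left (about 2 N at the handle). Toggle point about 0.22; pushing through takes under 10 N at the handle.
- lever_grip (a point): Point on the axis of the lever's red round handle, 20 mm thick, 85 mm from the pivot; the handle's end is 105 mm from the pivot. Shut, the handle lies 45 mm above the board's top.
- loop (a joint): Wire loop's hinge angle on the lever, rad. With u = lever + loop the loop points along (cos u, -sin u) in the jig's (x, z): u = 0 level towards the jaw, negative raised. Starts raised beside the handle (u -1.55 to -1.05), held by light friction; lower than about u = -0.9 it falls towards the jaw by its own weight (0.08 kg).
- loop_bar (a point): Middle of the loop's yellow crossbar: round, 10 mm thick, 58 mm long, parallel to the jig's y, 115 mm from the loop's hinge. The two side wires (8 mm) are 48 mm apart and straddle the handle; raised, the bar stands about 35 mm beyond the handle's end, free to be pushed from behind (the lever's side) or pinched.
- jaw: Sliding jaw: wooden block 58 x 90 x 39 mm with a dark steel hook on top, held outwards by a light spring (6 N); drawn up to 4 mm along the jig's -x it meets the rail. Origin on the board's top below the keeper point; axes as the jig's.
- keeper (a point): Where the crossbar's middle seats in the jaw's hook, 45 mm above the board's top. The hook's post (30 mm wide, 23 mm tall) stands on the -x side, its lip overhangs this point. The bar must come down to the deck more than 7 mm beyond it on the +x side, as it does if the lever stands at 1.4 or more, and is drawn in under the lip as the lever goes down.
- rail: Pale wooden chair rail 220 mm long (along the jig's y), 42 mm wide, 26 mm high, loose in the jig between fence and jaw. Origin at the centre of its underside.
- sander: Dark teal palm sander standing on the bench, 105 x 100 mm, 128 mm tall; origin at the centre of its underside. A bystander.
- block: Cork sanding block 115 x 62 x 34 mm on the bench; origin at the centre of its underside. A bystander.
- brush: Bench brush 235 mm long, 52 mm high, on the bench; origin on its underside. A bystander.

How it is judged:
By the outcome, as a careful person would: the job done as asked, in the order asked, and still so for the second after the job is handed in, with the robot touching nothing.
It also fails if it takes over 48 s, if anything falls off the work surface, if the arm or the gripper's body presses on something with over 40 N, if the wrist force passes 120 N, or if a joint passes its speed limit or range.

## Robot

A 6-joint arm with a two-finger parallel gripper is mounted at the origin on the work surface. World frame = base frame: x ahead of the robot, y to its left, z up, the work surface at z = 0. Lengths are in m, angles in rad, forces in N, time in s.
With the tool pointing down it reaches from about 0.35 to 0.775 m from the base axis. Payload 5.5 kg.
Tool frame: the origin (TCP) lies between the finger pads; the fingertips stand 11 mm ahead of it and the grasp point (between the pads) lies 8 mm behind it (tips_ahead is the distance from the TCP to the fingertips, in m); z points along the fingers, y is the line along which they close (so a half turn about z gives the same grasp; the last joint's range is limited). The gripper opens to 85 mm and grips with 20 to 120 N. Pads are 22 mm wide; open, the fingers measure 114 mm over their backs; the gripper's body (76 mm by 85 mm) begins 54 mm behind the grasp point. The pads swing forward as they close: fully open they stand 13 mm farther back than shut.
Start: joints at [-1.28, 0.313, 0.046, 1.304, 0, 1.431], TCP at [0.24, -0.523, 0.242] pointing down, gripper open.
Joint ranges: [-2.76, 2.76], [-0.86, 1.69], [-1.03, 1.26], [-2.2, 2.34], [-1.47, 1.5], [-3.14, 3.14]. Speed limits (rad/s): [2.57, 2.57, 3.14, 3.14, 3.14, 3.14].

## Interface

Orientations are given as a unit quaternion [w, x, y, z].
In Python, from workcell import * gives the robot as it stands. The module is installed in compiled form; this text tells all that it offers.
- The arm moves only by the tool jog_arm, never from a script. Its argument "moves" is a list of rows, each an object with "fingers": the closure, from 0 (fully open) to 1 (shut); "slide": the shift along the tool's x, y, z in mm, a list of three; "angular": the turn, a rotation vector about the tool's x, y, z in degrees, a list of three. A call has 1 to 10 rows; each row is the pose to reach, as a shift and turn from the pose commanded when the call began, along the tool's axes at that moment; what a row does not reach only later rows make up. A row lasts 1/12 s, in which the tool goes at most 41.7 mm and 7.16 degrees, less where a joint would pass 70% of its speed; a pose out of reach is approached as far as the arm can. A call with a gripper value outside its range is refused whole. The fingers move at their own pace and stop on an object; "squeeze" is the grip in N (left out, the last holds). Time passes only in rows, so rows that repeat a pose let the fingers close. It gives the time, the measured TCP pose, the force, the opening and the grip force at its end, in the units of the state.
- get_state(): the state, without advancing time (a new reading comes with each control period).
- read_camera(name): name is "scene" or "top" or "wrist"; returns a dict with "color" (400x640x3 uint8, red, green, blue), "fovy" (degrees; the focal length in pixels is half the picture's height over the tangent of half this angle, whatever the lens; pixels are square), "cx", "cy" (the principal point, pixels), "world_from_camera" (4x4, takes a point from camera to world coordinates); the wrist camera has in their place "tool_from_camera" (4x4, takes a point from camera to tool coordinates, whose origin is the TCP and whose axes are the flange's). Camera axes: x right, y down, z forward; pixel columns grow to the right and rows downward; lengths in m; the calibration is good to about 2 mm. A picture is of the moment at which its call begins: read the wrist's pose just before it. There is no depth.
- hand_in(): hands the job in; it is judged then, once.
Trained networks look in a picture, given as the dict that the camera call returned (one of the last four; its "shot" number tells which), for a name from the list of things; names that differ only in an ending like _2 or _b are one class to them, and where a whole thing is asked for, a point or a joint stands for the part that bears it (a point fixed in the world has none). Each returns a list of dicts, best first, with "p" (0 to 1); they miss things now and then, are a little off and sometimes report something else, mostly with a low value. They report only what shows in the picture. A call takes as long as a camera call.
- look_for(target, picture): "point" ([column, row] in pixels, amid what is visible of it).
- tip_of(target, picture): "point" ([column, row] in pixels: a listed point, or the origin of a listed thing).
The state is a dict: "clock": time; "joint_pos": joint angles; "qvel": joint speeds; "tau": joint torques, N m; "tcp_pos": TCP position; "orientation": TCP orientation; "wrist_force": force on the tool from outside, world axes, zero at the start; "ft_torque": the same for the moment, N m; "finger_gap": finger opening in m; "grip_force": force on a finger pad.
Only numpy, scipy, OpenCV 4.12 (cv2) and the standard library are available. Lean on these libraries where they do the work, as an engineer would, in place of code of your own. Each camera call takes 0.05 s, during which the arm holds its last target. There are 200 camera calls.

## Working session

There is one attempt and no reset: what is moved stays moved. The work goes in short steps, Python scripts to look and compute and a tool call to move; the robot and the scene stay as the last step left them, time stands still between calls to the robot, and variables do not carry over. Pictures are saved under pics/ and viewed, at most 10 in all, crops included, and the job is handed in when it is done.

Besides the shell and the picture viewer there is one more tool, called after "Call:" as a command line: name --argument value ..., lists and objects as JSON in quotes. jog_arm: Moves the arm, as the interface text tells. Its arguments: {"type":"object","properties":{"moves":{"type":"array","items":{"type":"object","properties":{"fingers":{"type":"number"},"slide":{"type":"array","items":{"type":"number"}},"angular":{"type":"array","items":{"type":"number"}}}}},"squeeze":{"type":"number"}},"required":["moves"]}

```bash
mkdir -p pics; cat > h.py <<'E'
from workcell import *
import numpy as np, cv2
from scipy.spatial.transform import Rotation as R
def K(p):
    f=200/np.tan(np.radians(p["fovy"])/2); return f,p["cx"],p["cy"]
def ray(p,px):
    f,cx,cy=K(p); T=np.array(p["world_from_camera"])
    d=T[:3,:3]@np.array([(px[0]-cx)/f,(px[1]-cy)/f,1]); return T[:3,3],d/np.linalg.norm(d)
def tri(a,b):
    (o1,d1),(o2,d2)=a,b
    s=np.linalg.lstsq(np.c_[d1,-d2],o2-o1,rcond=None)[0]
    x,y=o1+s[0]*d1,o2+s[1]*d2; return (x+y)/2,np.linalg.norm(x-y)
def proj(p,X):
    f,cx,cy=K(p); T=np.linalg.inv(np.array(p["world_from_camera"]));c=T[:3,:3]@X+T[:3,3]; return [cx+f*c[0]/c[2],cy+f*c[1]/c[2]]
def save(p,n): cv2.imwrite(f"pics/{n}.png",cv2.cvtColor(p["color"],cv2.COLOR_RGB2BGR))
E
python3 - <<'E'
from h import *
s=read_camera("scene");t=read_camera("top");save(s,"s0");save(t,"t0")
for p in(s,t):print(np.round(p["world_from_camera"],3).tolist(),p["fovy"])
for n in["jig","pivot","lever_grip","loop_bar","keeper","jaw","rail","sander","block","brush"]:
    a,b=tip_of(n,s)[:1],tip_of(n,t)[:1]
    print(n,[(np.round(q["point"],1).tolist(),round(q["p"],2)) for q in a+b], [np.round(v,4) for v in tri(ray(s,a[0]["point"]),ray(t,b[0]["point"]))] if a and b else "")
S=get_state();print(S)
E
```

```text
[[-0.872, 0.311, -0.378, 0.93], [0.489, 0.543, -0.682, 0.697], [-0.007, -0.78, -0.626, 0.701], [0.0, 0.0, 0.0, 1.0]] 55.97201355695213
[[-0.019, -0.992, 0.124, 0.419], [-1.0, 0.017, -0.016, 0.004], [0.014, -0.124, -0.992, 1.138], [0.0, 0.0, 0.0, 1.0]] 57.55872685764588
jig [([295.2, 209.8], 0.72), ([338.8, 190.0], 0.58)] [array([ 0.6005, -0.0466,  0.0098]), np.float64(0.0004)]
pivot [([289.7, 190.1], 0.61), ([352.4, 190.1], 0.97)] [array([ 0.5943, -0.0868,  0.0506]), np.float64(0.0026)]
lever_grip [([290.3, 164.7], 0.96), ([351.4, 180.3], 0.58)] [array([ 0.6002, -0.0731,  0.1481]), np.float64(0.0109)]
loop_bar [([291.6, 149.4], 0.47), ([338.9, 177.8], 0.55)] [array([ 0.6014, -0.0394,  0.2119]), np.float64(0.0028)]
keeper [([306.2, 204.7], 0.84), ([319.2, 189.7], 0.62)] [array([0.5937, 0.0137, 0.0691]), np.float64(0.0018)]
jaw [([301.3, 219.3], 0.68), ([321.0, 189.1], 0.96)] [array([0.6054, 0.0077, 0.0178]), np.float64(0.0052)]
rail [([333.1, 198.5], 0.57)] 
sander [([451.4, 298.3], 0.88), ([198.5, 248.4], 0.88)] [array([0.4276, 0.3892, 0.0007]), np.float64(0.0019)]
block [([299.8, 14
[... 221 characters left out ...]
int_pos': array([-1.27961993e+00,  3.13192026e-01,  4.61049725e-02,  1.30360314e+00,
        2.44421058e-05,  1.43120642e+00]), 'qvel': array([ 9.40107256e-05, -3.38470926e-03, -1.24012017e-03,  5.63619973e-04,
        1.43678913e-04, -3.06575454e-03]), 'tau': array([ 1.18434546e-03, -4.80482376e+01,  2.98815179e+01,  3.62553028e-04,
       -2.54751849e-04, -6.67346796e-06]), 'tcp_pos': array([ 0.24011624, -0.52251038,  0.24232976]), 'orientation': array([5.19892761e-05, 9.76894576e-01, 2.13721746e-01, 1.62042384e-05]), 'wrist_force': array([0.21388859, 0.07569016, 0.6260324 ]), 'ft_torque': array([ 0.03349076,  0.057159  , -0.01373362]), 'grip_force': 0.0, 'finger_gap': 0.08530825052142448}
```

View images.

```bash
python3 - <<'E'
import cv2
a=cv2.imread("pics/s0.png")[110:260,210:410];b=cv2.imread("pics/t0.png")[110:260,250:450]
cv2.imwrite("pics/c0.png",cv2.vconcat([cv2.resize(a,None,fx=2,fy=2,interpolation=2),cv2.resize(b,None,fx=2,fy=2,interpolation=2)]))
E
```

```text
(no output)
```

View pics/c0.png

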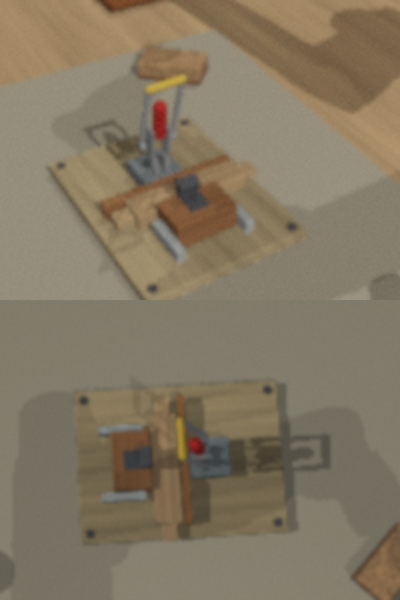

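View pics/s0.png

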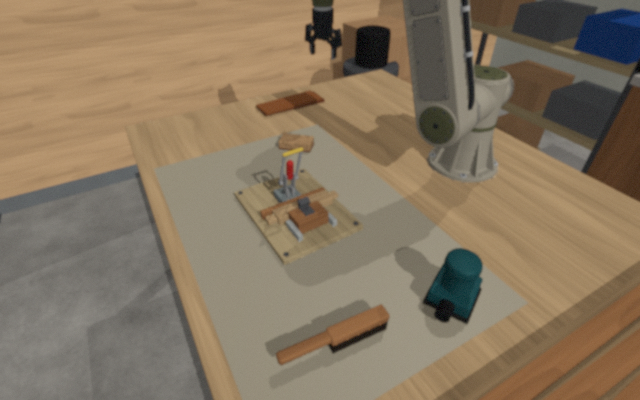

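```bash
cat > fit.py <<'E'
from h import *
from scipy.optimize import least_squares
def cent(p,m,win):
    x0,x1,y0,y1=win; w=np.zeros(m.shape,np.uint8); w[y0:y1,x0:x1]=m[y0:y1,x0:x1]
    n,_,st,c=cv2.connectedComponentsWithStats(w); k=1+np.argmax(st[1:,4]); return c[k],st[k]
def cols(p):
    h=cv2.cvtColor(p["color"],cv2.COLOR_RGB2HSV); H,S,V=[h[...,i].astype(int) for i in range(3)]
    return (H>22)&(H<35)&(S>150)&(V>120), ((H<6)|(H>172))&(S>160)&(V>70)
if __name__=="__main__":
    s=read_camera("scene");t=read_camera("top"); obs=[]
    def screws(p,g):
        G=p["color"].astype(float).sum(2); out=[]
        for c,r in g:
            c,r=int(round(c)),int(round(r)); W=G[r-4:r+5,c-4:c+5]; w=np.clip(np.median(W)-60-W,0,None)
            yy,xx=np.mgrid[r-4:r+5,c-4:c+5]; out.append([(w*xx).sum()/w.sum(),(w*yy).sum()/w.sum()])
        return out
    st=screws(t,[(291.5,160.5),(383.5,154.5),(389,220.5),(295,227)])
    ss=screws(s,[(286,254.5),(356,223.5),(302,171.5),(240.5,192.5)])
    # board signs (jx,jy): top: jaw side=left(+x), jig +y = world -x = bottom
    sg_t=[(1,-1),(-1,-1),(-1,1),(1,1)]; 
    sg_s=[(1,-1),(1,1),(-1,1),(-1,-1)]
    yb=[cent(p,cols(p)[0],w) for p,w in((s,(230,350,120,220)),(t,(290,400,150,230)))]
    rb=[cent(p,cols(p)[1],w) for p,w in((s,(230,350,120,220)),(t,(290,400,150,230)))]
    print("Y",yb,"R",rb); print(np.round(st,1).tolist(),np.round(ss,1).tolist())
    print([np.round(v,4) for v in tri(ray(s,yb[0][0]),ray(t,yb[1][0]))])
    for i,p in enumerate((s,t)):pass
    def hit(p,px,z): o,d=ray(p,px); return o+d*(z-o[2])/d[2]
    print("top",np.round([hit(t,a,.019)[:2] for a in st],4).tolist());print("scene",np.round([hit(s,a,.019)[:2] for a in ss],4).tolist())
E
python3 fit.py
```

```text
Y [(array([292.7173913 , 151.36956522]), array([284, 148,  18,   8,  46], dtype=int32)), (array([340.07692308, 178.48717949]), array([339, 170,   3,  19,  39], dtype=int32))] R [(array([289.36046512, 169.1627907 ]), array([287, 161,   6,  18,  86], dtype=int32)), (array([347.31578947, 182.10526316]), array([344, 179,   7,   7,  38], dtype=int32))]
[[291.4, 160.0], [383.3, 154.4], [388.7, 220.9], [294.8, 226.5]] [[285.9, 253.9], [355.3, 222.9], [301.7, 170.7], [239.7, 192.7]]
[array([ 0.5994, -0.0419,  0.2046]), np.float64(0.0006)]
top [[0.6971, 0.1006], [0.7107, -0.1895], [0.5003, -0.1982], [0.4881, 0.0911]]
scene [[0.6981, 0.1011], [0.489, 0.0915], [0.5016, -0.1985], [0.7128, -0.1882]]
```

Call:
jog_arm --moves '[{"fingers": 1,"slide": [510,-248,0],"angular": [0,0,-67.9]},{"fingers": 1,"slide": [510,-248,0],"angular": [0,0,-67.9]},{"fingers": 1,"slide": [510,-248,0],"angular": [0,0,-67.9]},{"fingers": 1,"slide": [510,-248,0],"angular": [0,0,-67.9]},{"fingers": 1,"slide": [510,-248,0],"angular": [0,0,-67.9]},{"fingers": 1,"slide": [510,-248,0],"angular": [0,0,-67.9]},{"fingers": 1,"slide": [510,-248,0],"angular": [0,0,-67.9]},{"fingers": 1,"slide": [510,-248,0],"angular": [0,0,-67.9]},{"fingers": 1,"slide": [510,-248,0],"angular": [0,0,-67.9]},{"fingers": 1,"slide": [510,-248,0],"angular": [0,0,-67.9]}]'

```text
clock: 2.03
tcp_pos: [0.5055, -0.1986, 0.2426]
orientation: [0.0, 0.689, 0.725, 0.0]
wrist_force: [0.6, -0.3, 0.7]
finger_gap: 0.0001
grip_force: 0.0
```

```bash
cat > go.py <<'E'
import sys; from h import *
C=np.array([.5997,-.0488,0]); a=np.radians(92.6); J=np.array([[np.cos(a),-np.sin(a),0],[np.sin(a),np.cos(a),0],[0,0,1]])
def piv(X): return (J.T@(np.array(X)-C)-[-.03,0,.063])*1e3   # mm from pivot in jig axes
S=get_state(); w,x,y,z=S["orientation"]; Rt=R.from_quat([x,y,z,w]).as_matrix()
print("tcp from pivot (jig x,y,z) mm",piv(S["tcp_pos"]).round(1),"clock",S["clock"],"F",np.round(S["wrist_force"],1),"gap",S["finger_gap"])
print("tool axes in jig\n",(J.T@Rt).round(3))
E
cat >look.py <<'E'
from go import *; from fit import cols,cent
s=read_camera("scene");t=read_camera("top");save(s,"s"+sys.argv[1]);save(t,"t"+sys.argv[1])
for k,n in((0,"bar"),(1,"red")):
    try:
        c=[cent(p,cols(p)[k],w)[0] for p,w in((s,(230,350,120,260)),(t,(250,430,130,250)))]
        X,e=tri(ray(s,c[0]),ray(t,c[1])); print(n,piv(X).round(1),e.round(4))
    except Exception as E: print(n,E)
E
python3 look.py 1
python3 - <<'E'
import cv2
cv2.imwrite("pics/w.png",cv2.imread("pics/s1.png"))
E
```

```text
tcp from pivot (jig x,y,z) mm [-115.4  100.9  179.6] clock 2.0333 F [ 0.6 -0.3  0.7] gap 6.196377134678452e-05
tool axes in jig
 [[ 1.     0.005 -0.001]
 [ 0.005 -1.    -0.001]
 [-0.001  0.001 -1.   ]]
bar [ 37.    1.4 142.2] 0.0017
red [13.7 -1.3 75. ] 0.0003
```

Call:
jog_arm --moves '[{"slide": [80,101,0]},{"slide": [80,101,0]},{"slide": [80,101,0]},{"slide": [113,101,0]},{"slide": [113,101,20]},{"slide": [113,101,40]},{"slide": [113,101,40]}]'

```text
schema error: expected keys fingers, slide, angular
```

```bash
python3 look.py 2; python3 - <<'E'
import cv2
a=cv2.imread("pics/s2.png")[90:240,210:410]
cv2.imwrite("pics/c2.png",cv2.resize(a,None,fx=3,fy=3,interpolation=2))
E
```

```text
tcp from pivot (jig x,y,z) mm [-112.7   98.8  179.3] clock 2.1333 F [0.3 1.1 0.3] gap -1.3610503819852544e-05
tool axes in jig
 [[ 1.     0.009  0.001]
 [ 0.009 -1.    -0.002]
 [ 0.001  0.002 -1.   ]]
bar [ 37.2   1.7 142.3] 0.0022
red [13.7 -1.3 74.8] 0.0004
```

View pics/c2.png

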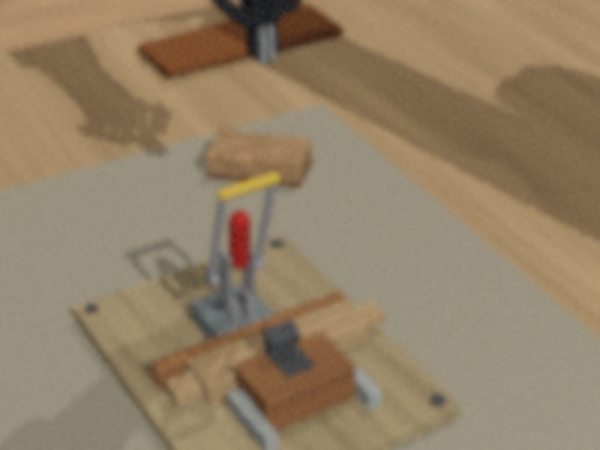

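The crop shows the lever upright (red, about crop 240,240) and the loop raised behind it (bar at 250,185). The gripper is still clear at the back, since the move was refused for missing keys, so I'm resending it with all keys.

Call:
jog_arm --moves '[{"fingers": 1,"angular": [0,0,0],"slide": [80,99,0]},{"fingers": 1,"angular": [0,0,0],"slide": [80,99,0]},{"fingers": 1,"angular": [0,0,0],"slide": [80,99,0]},{"fingers": 1,"angular": [0,0,0],"slide": [80,99,0]},{"fingers": 1,"angular": [0,0,0],"slide": [110,99,20]},{"fingers": 1,"angular": [0,0,0],"slide": [110,99,40]},{"fingers": 1,"angular": [0,0,0],"slide": [110,99,40]}]'

```text
clock: 2.82
tcp_pos: [0.5957, -0.0863, 0.1983]
orientation: [-0.003, 0.691, 0.723, -0.002]
wrist_force: [-1.5, 0.4, -1.1]
finger_gap: 0.0001
grip_force: 0.0
```

```bash
python3 look.py 3; python3 - <<'E'
import cv2
a=cv2.imread("pics/s3.png")[90:240,210:410]
cv2.imwrite("pics/c3.png",cv2.resize(a,None,fx=3,fy=3,interpolation=2))
E
```

```text
tcp from pivot (jig x,y,z) mm [ -7.3   5.7 135.3] clock 2.8167 F [-1.5  0.4 -1.1] gap 0.00010611702224566631
tool axes in jig
 [[ 1.    -0.001  0.002]
 [-0.001 -1.     0.007]
 [ 0.002 -0.007 -1.   ]]
bar attempt to get argmax of an empty sequence
red attempt to get argmax of an empty sequence
```

View pics/c3.png

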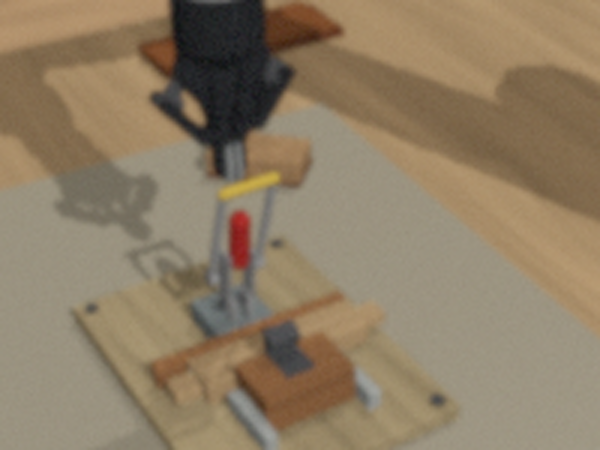

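Call:
jog_arm --moves '[{"fingers": 1,"angular": [0,0,0],"slide": [20,2,0]},{"fingers": 1,"angular": [0,0,0],"slide": [28,2,2]},{"fingers": 1,"angular": [0,0,0],"slide": [34,2,5]},{"fingers": 1,"angular": [0,0,0],"slide": [40,2,8]},{"fingers": 1,"angular": [0,0,0],"slide": [46,2,11]},{"fingers": 1,"angular": [0,0,0],"slide": [52,2,14]},{"fingers": 1,"angular": [0,0,0],"slide": [58,2,17]},{"fingers": 1,"angular": [0,0,0],"slide": [62,2,20]},{"fingers": 1,"angular": [0,0,0],"slide": [66,2,22]},{"fingers": 1,"angular": [0,0,0],"slide": [66,2,22]}]'

```text
clock: 3.75
tcp_pos: [0.597, -0.0192, 0.1795]
orientation: [-0.001, 0.691, 0.723, -0.0]
wrist_force: [0.1, 0.0, -0.3]
finger_gap: 0.0
grip_force: 0.0
```

```bash
python3 look.py 4; python3 - <<'E'
import cv2
a=cv2.imread("pics/s4.png")[90:240,210:410];b=cv2.imread("pics/t4.png")[110:260,250:450]
cv2.imwrite("pics/c4.png",cv2.hconcat([cv2.resize(x,None,fx=2,fy=2,interpolation=2) for x in (a,b)]))
E
```

```text
tcp from pivot (jig x,y,z) mm [ 59.7   1.4 116.5] clock 3.75 F [ 0.1  0.  -0.3] gap 2.122419341622727e-05
tool axes in jig
 [[ 1.     0.001  0.   ]
 [ 0.001 -1.     0.001]
 [ 0.    -0.001 -1.   ]]
bar attempt to get argmax of an empty sequence
red attempt to get argmax of an empty sequence
```

View pics/c4.png

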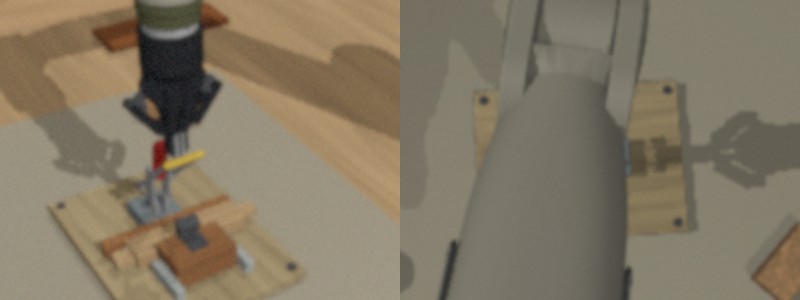

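Call:
jog_arm --moves '[{"fingers": 1,"angular": [0,0,0],"slide": [6,0,3]},{"fingers": 1,"angular": [0,0,0],"slide": [12,0,8]},{"fingers": 1,"angular": [0,0,0],"slide": [18,0,14]},{"fingers": 1,"angular": [0,0,0],"slide": [24,0,22]},{"fingers": 1,"angular": [0,0,0],"slide": [24,0,22]}]'

```text
clock: 4.27
tcp_pos: [0.595, 0.0054, 0.1561]
orientation: [-0.001, 0.69, 0.723, -0.001]
wrist_force: [-1.2, -0.7, -0.2]
finger_gap: 0.0002
grip_force: 0.0
```

```bash
python3 look.py 5; python3 - <<'E'
import cv2
a=cv2.imread("pics/s5.png")[90:240,210:410]
cv2.imwrite("pics/c5.png",cv2.resize(a,None,fx=3,fy=3,interpolation=2))
E
```

```text
tcp from pivot (jig x,y,z) mm [84.4  2.2 93.1] clock 4.2667 F [-1.2 -0.7 -0.2] gap 0.00023233369942170928
tool axes in jig
 [[ 1.     0.001  0.001]
 [ 0.001 -1.     0.003]
 [ 0.001 -0.003 -1.   ]]
bar attempt to get argmax of an empty sequence
red [ 9.2 -0.3 63.4] 0.0013
```

View pics/c5.png

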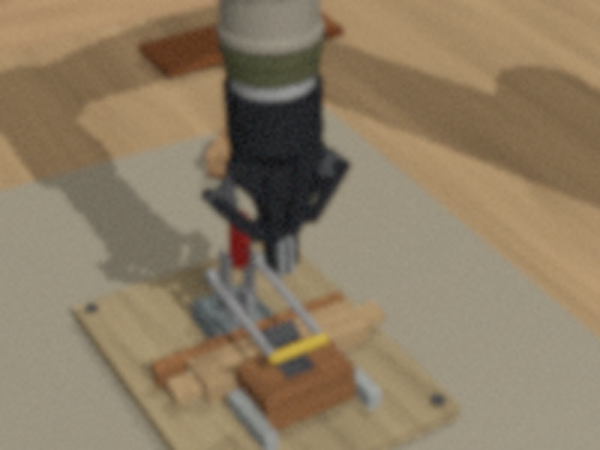

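Call:
jog_arm --moves '[{"fingers": 0.5,"angular": [0,0,0],"slide": [0,1,-40]},{"fingers": 0.5,"angular": [0,0,0],"slide": [0,1,-70]},{"fingers": 0.5,"angular": [0,0,0],"slide": [0,1,-70]},{"fingers": 0.5,"angular": [0,0,0],"slide": [-40,1,-70]},{"fingers": 0.5,"angular": [0,0,0],"slide": [-68,1,-70]},{"fingers": 0.5,"angular": [0,0,0],"slide": [-68,1,-70]},{"fingers": 0.5,"angular": [0,0,0],"slide": [-68,1,-70]}]'

```text
clock: 4.95
tcp_pos: [0.6007, -0.0656, 0.2284]
orientation: [0.0, 0.692, 0.722, 0.0]
wrist_force: [-0.2, 0.9, -0.4]
finger_gap: 0.0425
grip_force: 0.0
```

```bash
cat >> look.py <<'E'
q=tip_of("lever_grip",s)
print("grip px",[(x["point"],x["p"]) for x in q[:2]])
def plane(px,y=0):  # ray with jig plane y
    o,d=ray(s,px); o=piv(o); d=J.T@d; return (o+d*(y-o[1])/d[1]).round(1)
if q: print("grip on plane",plane(q[0]["point"]))
for k,n in((0,"bar"),(1,"red")):
    m=np.argwhere(cols(s)[k][120:260,230:350])+[120,230]
    if len(m): print(n,"scene centroid",m.mean(0)[::-1].round(1),plane(m.mean(0)[::-1]),"top",plane(m[m[:,0].argmin()][::-1]),"bot",plane(m[m[:,0].argmax()][::-1]))
E
python3 look.py 6; python3 - <<'E'
import cv2
a=cv2.imread("pics/s6.png")[90:240,210:410]
cv2.imwrite("pics/c6.png",cv2.resize(a,None,fx=3,fy=3,interpolation=2))
E
```

```text
tcp from pivot (jig x,y,z) mm [ 13.2  -0.2 165.4] clock 4.95 F [-0.2  0.9 -0.4] gap 0.042476508769653816
tool axes in jig
 [[ 1.    -0.003 -0.   ]
 [-0.003 -1.    -0.001]
 [-0.     0.001 -1.   ]]
bar [111.   -6.9   4.1] 0.0064
red attempt to get argmax of an empty sequence
grip px [([290.2, 168.1], 0.98)]
grip on plane [17.   0.  79.8]
bar scene centroid [308.  210.7] [105.2  -0.   -3.9] top [116.1   0.   13.1] bot [ 58.7   0.  -49.8]
red scene centroid [289.4 169.1] [11.7 -0.  73.5] top [12.7  0.  99.7] bot [ 5.4  0.  40.7]
```

View pics/c6.png

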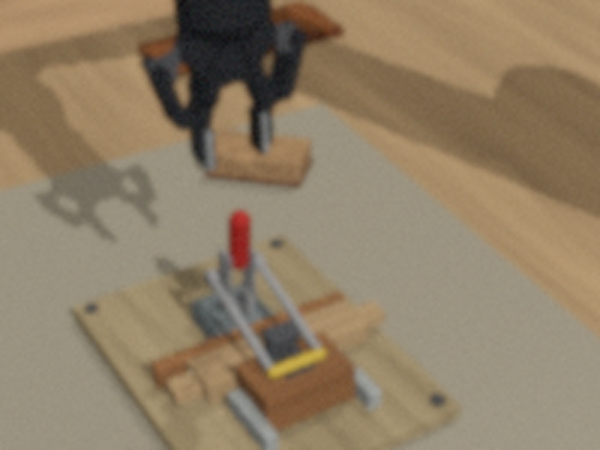

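Call:
jog_arm --squeeze 20 --moves '[{"fingers": 0.5,"angular": [0,0,0],"slide": [-1,0,30]},{"fingers": 0.5,"angular": [0,0,0],"slide": [-1,0,60]},{"fingers": 0.5,"angular": [0,0,0],"slide": [-1,0,87]},{"fingers": 0.5,"angular": [0,0,0],"slide": [-1,0,87]},{"fingers": 0.5,"angular": [0,0,0],"slide": [-1,0,87]},{"fingers": 1,"angular": [0,0,0],"slide": [-1,0,87]},{"fingers": 1,"angular": [0,0,0],"slide": [-1,0,87]},{"fingers": 1,"angular": [0,0,0],"slide": [-1,0,87]},{"fingers": 1,"angular": [0,0,0],"slide": [-1,0,87]}]'

```text
clock: 5.85
tcp_pos: [0.6001, -0.0649, 0.1437]
orientation: [0.0, 0.691, 0.723, -0.0]
wrist_force: [-4.5, 0.4, 3.9]
finger_gap: 0.0197
grip_force: 21.2
```

```bash
python3 go.py; python3 - <<'E'
import numpy as np
r,q0=85,1.735
for q in np.linspace(q0,0,19): print(round(q,2),np.round([-r*np.cos(q)+r*np.cos(q0),-(r*np.sin(q)-r*np.sin(q0))],0))
E
```

```text
tcp from pivot (jig x,y,z) mm [13.9  0.3 80.7] clock 5.85 F [-4.5  0.4  3.9] gap 0.019690094239605712
tool axes in jig
 [[ 1.    -0.    -0.001]
 [-0.    -1.    -0.   ]
 [-0.001  0.    -1.   ]]
1.74 [ 0. -0.]
1.64 [-8. -1.]
1.54 [-16.  -1.]
1.45 [-24.  -0.]
1.35 [-33.   1.]
1.25 [-40.   3.]
1.16 [-48.   6.]
1.06 [-55.  10.]
0.96 [-62.  14.]
0.87 [-69.  19.]
0.77 [-75.  25.]
0.67 [-80.  31.]
0.58 [-85.  37.]
0.48 [-89.  44.]
0.39 [-93.  52.]
0.29 [-95.  60.]
0.19 [-97.  68.]
0.1 [-99.  76.]
0.0 [-99.  84.]
```

Call:
jog_arm --moves '[{"fingers": 1,"angular": [0,0,0],"slide": [-8,0,-1]},{"fingers": 1,"angular": [0,0,0],"slide": [-17,0,-1]},{"fingers": 1,"angular": [0,0,0],"slide": [-25,0,0]},{"fingers": 1,"angular": [0,0,0],"slide": [-34,0,1]},{"fingers": 1,"angular": [0,0,0],"slide": [-42,0,3]},{"fingers": 1,"angular": [0,0,0],"slide": [-51,0,6]},{"fingers": 1,"angular": [0,0,0],"slide": [-58,0,10]},{"fingers": 1,"angular": [0,0,0],"slide": [-65,0,15]},{"fingers": 1,"angular": [0,0,0],"slide": [-72,0,20]},{"fingers": 1,"angular": [0,0,0],"slide": [-72,0,20]}]'

```text
clock: 6.68
tcp_pos: [0.6033, -0.1381, 0.1228]
orientation: [0.0, 0.691, 0.722, -0.0]
wrist_force: [-4.8, -2.0, 0.7]
finger_gap: 0.0191
grip_force: 19.5
```

```bash
python3 look.py 7; python3 - <<'E'
import cv2
a=cv2.imread("pics/s7.png")[90:240,210:410]
cv2.imwrite("pics/c7.png",cv2.resize(a,None,fx=3,fy=3,interpolation=2))
E
```

```text
tcp from pivot (jig x,y,z) mm [-59.4   0.5  59.8] clock 6.6833 F [-4.8 -2.   0.7] gap 0.019108423465874422
tool axes in jig
 [[ 1.    -0.001 -0.001]
 [-0.001 -1.     0.   ]
 [-0.001 -0.    -1.   ]]
bar [85.  10.2 -9.5] 0.0161
red attempt to get argmax of an empty sequence
grip px [([277.3, 161.4], 0.77)]
grip on plane [-62.1   0.   57.2]
bar scene centroid [304.5 206.4] [87.1  0.  -2.2] top [127.1   0.   37.3] bot [ 41.9   0.  -47.3]
red scene centroid [280.4 163.7] [-42.8   0.   60.2] top [-52.8   0.   86.5] bot [-31.1   0.   32.4]
```

View pics/c7.png

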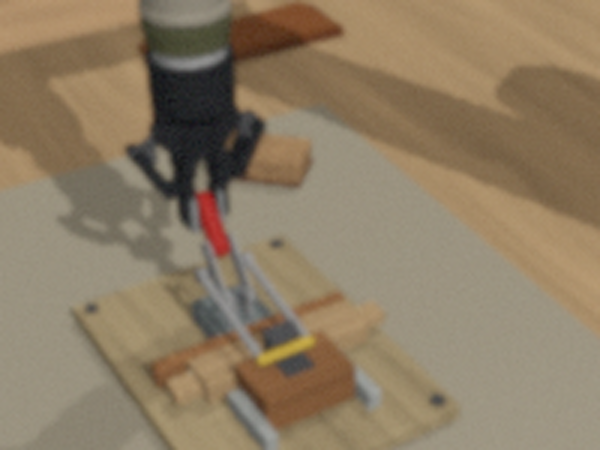

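Call:
jog_arm --squeeze 25 --moves '[{"fingers": 1,"angular": [0,0,0],"slide": [-6,0,7]},{"fingers": 1,"angular": [0,0,0],"slide": [-12,0,13]},{"fingers": 1,"angular": [0,0,0],"slide": [-17,0,21]},{"fingers": 1,"angular": [0,0,0],"slide": [-22,0,29]},{"fingers": 1,"angular": [0,0,0],"slide": [-25,0,37]},{"fingers": 1,"angular": [0,0,0],"slide": [-28,0,46]},{"fingers": 1,"angular": [0,0,0],"slide": [-30,0,54]},{"fingers": 1,"angular": [0,0,0],"slide": [-31,0,62]},{"fingers": 1,"angular": [0,0,0],"slide": [-31,0,68]},{"fingers": 1,"angular": [0,0,0],"slide": [-31,0,70]}]'

```text
clock: 7.67
tcp_pos: [0.6047, -0.169, 0.0518]
orientation: [0.001, 0.691, 0.723, -0.001]
wrist_force: [-4.4, -4.6, -0.3]
finger_gap: 0.0189
grip_force: 26.2
```

```bash
python3 look.py 8; python3 - <<'E'
import cv2
a=cv2.imread("pics/s8.png")[90:240,210:410]
cv2.imwrite("pics/c8.png",cv2.resize(a,None,fx=3,fy=3,interpolation=2))
E
```

```text
tcp from pivot (jig x,y,z) mm [-90.3   0.5 -11.2] clock 7.6667 F [-4.4 -4.6 -0.3] gap 0.018942492888182727
tool axes in jig
 [[ 1.    -0.001 -0.002]
 [-0.001 -1.     0.001]
 [-0.002 -0.001 -1.   ]]
bar [ 78.3   9.9 -10.1] 0.0157
red [-53.2  -2.3  18.1] 0.0085
grip px [([274.2, 172.8], 0.58), ([287.7, 187.8], 0.45)]
grip on plane [-92.2   0.    0.5]
bar scene centroid [303.3 205.3] [80.4  0.  -3. ] top [111.9   0.   30.1] bot [ 36.4   0.  -43.9]
red scene centroid [277.6 174.3] [-68.6   0.    9. ] top [-98.2   0.   10.6] bot [-48.8   0.   -2.8]
```

View pics/c8.png

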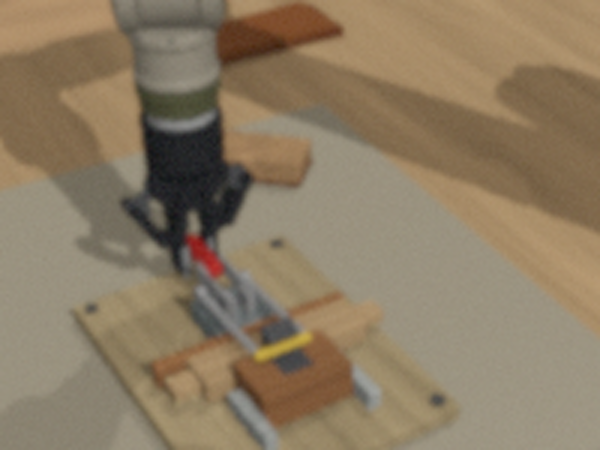

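Call:
jog_arm --moves '[{"fingers": 0.4,"angular": [0,0,0],"slide": [0,0,0]},{"fingers": 0.4,"angular": [0,0,0],"slide": [0,0,0]},{"fingers": 0.4,"angular": [0,0,0],"slide": [0,0,0]},{"fingers": 0.4,"angular": [0,0,0],"slide": [0,0,-35]},{"fingers": 0.4,"angular": [0,0,0],"slide": [0,0,-70]},{"fingers": 1,"angular": [0,0,0],"slide": [0,0,-70]},{"fingers": 1,"angular": [0,0,0],"slide": [0,0,-70]},{"fingers": 1,"angular": [0,0,0],"slide": [0,0,-70]},{"fingers": 1,"angular": [0,0,0],"slide": [0,0,-70]}]'

```text
clock: 8.57
tcp_pos: [0.6046, -0.1674, 0.1203]
orientation: [-0.001, 0.691, 0.723, -0.0]
wrist_force: [-0.5, -0.4, 0.3]
finger_gap: 0.003
grip_force: 0.0
```

```bash
python3 look.py 9
```

```text
tcp from pivot (jig x,y,z) mm [-88.7   0.5  57.3] clock 8.5667 F [-0.5 -0.4  0.3] gap 0.0029617799005989347
tool axes in jig
 [[ 1.    -0.     0.001]
 [-0.    -1.     0.001]
 [ 0.001 -0.001 -1.   ]]
bar [ 88.6 -13.3  11. ] 0.0183
red [-55.8  -2.5  11.6] 0.0073
grip px [([275.9, 171.5], 0.79)]
grip on plane [-78.8   0.   13. ]
bar scene centroid [303.7 205.1] [82.8  0.  -0.9] top [111.9   0.   30.1] bot [ 36.4   0.  -43.9]
red scene centroid [277.5 175.8] [-70.3   0.    2.7] top [-99.8   0.    2.6] bot [-48.8   0.   -2.8]
```

Call:
jog_arm --moves '[{"fingers": 1,"angular": [0,0,0],"slide": [0,0,20]},{"fingers": 1,"angular": [0,0,0],"slide": [0,0,30]},{"fingers": 1,"angular": [0,0,0],"slide": [0,0,35]},{"fingers": 1,"angular": [0,0,0],"slide": [0,0,37]},{"fingers": 1,"angular": [0,0,0],"slide": [0,0,38]},{"fingers": 1,"angular": [0,0,0],"slide": [0,0,38]}]'

```text
clock: 9.22
tcp_pos: [0.6037, -0.1673, 0.0838]
orientation: [-0.001, 0.691, 0.723, -0.001]
wrist_force: [-4.4, 2.4, 7.0]
finger_gap: 0.0001
grip_force: 3.4
```

```bash
python3 go.py
```

```text
tcp from pivot (jig x,y,z) mm [-88.5   1.4  20.8] clock 9.2167 F [-4.4  2.4  7. ] gap 7.867877946455247e-05
tool axes in jig
 [[ 1.    -0.     0.001]
 [-0.    -1.     0.003]
 [ 0.001 -0.003 -1.   ]]
```

Call:
jog_arm --moves '[{"fingers": 1,"angular": [0,0,0],"slide": [0,0,1]},{"fingers": 1,"angular": [0,0,0],"slide": [0,0,2]},{"fingers": 1,"angular": [0,0,0],"slide": [0,0,2]}]'

```text
clock: 9.47
tcp_pos: [0.6038, -0.1673, 0.0835]
orientation: [-0.001, 0.691, 0.723, -0.0]
wrist_force: [-8.8, 2.0, 16.3]
finger_gap: 0.0003
grip_force: 8.2
```

```bash
python3 go.py
```

```text
tcp from pivot (jig x,y,z) mm [-88.6   1.3  20.5] clock 9.4667 F [-8.8  2.  16.3] gap 0.0003355696463096745
tool axes in jig
 [[ 1.    -0.     0.   ]
 [-0.    -1.     0.002]
 [ 0.    -0.002 -1.   ]]
```

Pressing harder raised the force from 7 to 16 N, but the handle moved only 0.3 mm, so the lever is against its stop. I'll retreat and check once more.

Call:
jog_arm --moves '[{"fingers": 1,"angular": [0,0,0],"slide": [0,0,-40]},{"fingers": 1,"angular": [0,0,0],"slide": [0,0,-80]},{"fingers": 1,"angular": [0,0,0],"slide": [0,0,-120]},{"fingers": 1,"angular": [0,0,0],"slide": [-40,0,-140]},{"fingers": 1,"angular": [0,0,0],"slide": [-80,0,-140]},{"fingers": 1,"angular": [0,0,0],"slide": [-120,0,-140]},{"fingers": 1,"angular": [0,0,0],"slide": [-120,0,-140]},{"fingers": 1,"angular": [0,0,0],"slide": [-120,0,-140]}]'

```text
clock: 10.13
tcp_pos: [0.6099, -0.2902, 0.2203]
orientation: [-0.001, 0.692, 0.722, -0.0]
wrist_force: [0.2, 0.9, -1.3]
finger_gap: 0.0001
grip_force: 0.0
```

```bash
python3 look.py 10; python3 - <<'E'
import cv2
a=cv2.imread("pics/s10.png")[110:260,210:410];b=cv2.imread("pics/t10.png")[110:260,250:450]
cv2.imwrite("pics/c10.png",cv2.hconcat([cv2.resize(x,None,fx=2,fy=2,interpolation=2) for x in (a,b)]))
E
```

```text
tcp from pivot (jig x,y,z) mm [-211.6    0.7  157.3] clock 10.1333 F [ 0.2  0.9 -1.3] gap 7.412210343600324e-05
tool axes in jig
 [[ 1.    -0.004  0.001]
 [-0.004 -1.     0.001]
 [ 0.001 -0.001 -1.   ]]
bar [ 87.9 -11.9   9. ] 0.0152
red [-73.9   1.    0.3] 0.0011
grip px [([275.4, 174.1], 0.65)]
grip on plane [-84.3   0.    0.5]
bar scene centroid [303.5 205.3] [81.4  0.  -2.3] top [111.9   0.   30.1] bot [ 36.    0.  -47.9]
red scene centroid [277.5 175.8] [-70.3   0.    2.7] top [-99.8   0.    2.6] bot [-48.8   0.   -2.8]
```

View pics/c10.png

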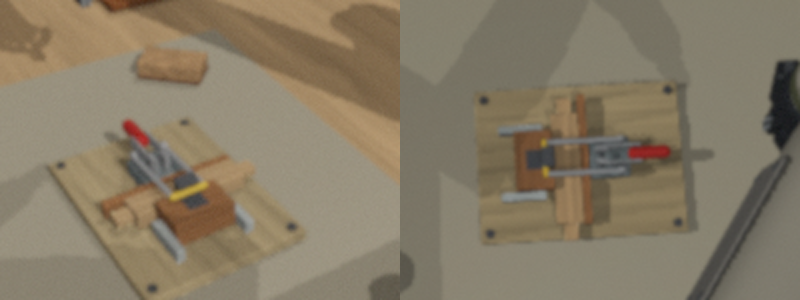

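The lever lies level (red at 138,132 in the left crop and 648,152 in the right). The bar is under the hook's lip, with its ends showing at 545,143 and 545,172. The jaw is drawn up against the rail.

```bash
python3 -c "
from workcell import *
print(hand_in())"
```

```text
the job is handed in; nothing more can be done
None
```

The chair rail is clamped and the job is handed in: the loop's bar is under the jaw's hook, the red lever is down against its stop, and the sander, block and brush were not touched; no verdict was returned.

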